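# Set the cheese board's flip stop and bring the block up to it

## Robot

A 6-joint arm with a two-finger parallel gripper is mounted at the origin on the work surface. World frame = base frame: x ahead of the robot, y to its left, z up, the work surface at z = 0. Lengths are in m, angles in rad, forces in N, time in s.
With the tool pointing down it reaches from about 0.425 to 0.95 m from the base axis. Payload 3.5 kg.
Tool frame: the origin (TCP) lies between the finger pads; the fingertips stand 22 mm ahead of it and the grasp point (between the pads) lies 3 mm ahead of it (ctrl.nose_length is the z of the fingertips in the tool frame, in m); z points along the fingers, y is the line along which they close (so a half turn about z gives the same grasp; the last joint's range is limited). The gripper opens to 85 mm and grips with 20 to 120 N. Pads are 22 mm wide; open, the fingers measure 114 mm over their backs; the gripper's body (76 mm by 85 mm) begins 54 mm behind the grasp point. The pads swing forward as they close: fully open they stand 13 mm farther back than shut.
Start: joints at [-1.27, 0.286, 1.577, -0, 1.279, -0.15], TCP at [0.294, -0.608, 0.229] pointing down, gripper open.
Joint ranges: [-2.77, 2.77], [-0.9, 2.22], [0.21, 2.48], [-1.53, 4.67], [0.24, 2.81], [-2.84, 2.84]. Speed limits (rad/s): [2.79, 2.79, 3.14, 3.14, 3.14, 3.14].

## Interface

Orientations are given as a unit quaternion [x, y, z, w].
In Python, from plant import ctrl gives the robot as it stands. The module is installed in compiled form; this text tells all that it offers.
- The arm moves only by the tool send_rows, never from a script. Its argument "rows" is text: rows parted by semicolons, each of 7 numbers parted by spaces: the turn, a rotation vector about the tool's x, y, z in shares of 120 degrees (1.0 is 120 degrees), then the shift along the tool's x, y, z in shares of 800 mm (1.0 is 800 mm), then the opening, from -1 (shut) to 1 (fully open). A call has 1 to 8 rows; each row is the pose to reach, as a shift and turn from the pose commanded when the call began, along the tool's axes at that moment; what a row does not reach only later rows make up. A row lasts 1/8 s, in which the tool goes at most 62.5 mm and 10.7 degrees, less where a joint would pass 70% of its speed; a pose out of reach is approached as far as the arm can. A shift or turn number past 1, either way, is cut back to 1. A call with a gripper value outside its range is refused whole. The fingers move at their own pace and stop on an object; "grip_force" is the grip in N (left out, the last holds). Time passes only in rows, so rows that repeat a pose let the fingers close. It gives the time, the measured TCP pose, the force, the opening and the grip force at its end, in the units of the state.
- ctrl.get_state(): the state, without advancing time (a new reading comes with each control period).
- ctrl.read_camera(name): name is "scene" or "top" or "wrist"; returns a dict with "color" (480x640x3 uint8, red, green, blue), "fx", "fy", "cx", "cy" (pixels), "extrinsics" (4x4, takes a point from world to camera coordinates). Camera axes: x right, y down, z forward; pixel columns grow to the right and rows downward; lengths in m; the calibration is good to about 2 mm. A picture is of the moment at which its call begins. There is no depth.
- ctrl.sign_off(): hands the job in; it is judged then, once.
Trained networks look in a picture, given as the dict that the camera call returned (one of the last four; its "shot" number tells which), for a name from the list of things; names that differ only in an ending like _2 or _b are one class to them, and where a whole thing is asked for, a point or a joint stands for the part that bears it (a point fixed in the world has none). Each returns a list of dicts, best first, with "p" (0 to 1); they miss things now and then, are a little off and sometimes report something else, mostly with a low value. They report only what shows in the picture. A call takes as long as a camera call. They do not tell look-alikes from the thing itself.
- ctrl.look_for(picture, target): "position" ([x, y, z] in m, in the coordinates of the camera as it stood for that picture, good to about 4 mm: the middle of the surface that is visible of it).
The state is a dict: "time": time; "qpos": joint angles; "dq": joint speeds; "joint_efforts": joint torques, N m; "eef_pos": TCP position; "tcp_rot": TCP orientation; "contact_force": force on the tool from outside, world axes, zero at the start; "wrist_torque": the same for the moment, N m; "opening": opening from 0.0 (shut) to 1.0 (fully open); "finger_force": force on a finger pad.
Only numpy, scipy, OpenCV 4.12 (cv2) and the standard library are available. Lean on these libraries where they do the work, as an engineer would, in place of code of your own. Each camera call takes 0.05 s, during which the arm holds its last target. There are 200 camera calls.

## Task

Get the block of cheese ready for portioning on the cutting board: flip the stop flag on the fence down into the lane until it is fully home, then slide the cheese along until it lies flush against the fence and its end is pressed snugly against the flag. Press gently, as hard pushing bruises the cheese, and leave the stop down, the cheese in place, and the things around the board where they stand.

Things in the scene. Friction and masses are not known exactly. Their poses are not given: they have to be found in the camera images.
- board: Fixed beech cheese board, 240 (x) by 440 mm (y), top 25 mm above the counter. Origin on the counter under mid-lane; +x away from the robot to the steel fence, +y to the robot's left. Fence front at x=+55 mm, 18 mm thick, 50 mm above the top. Blade parked behind the fence (beyond x=+75) in the plane y=-45 mm, 275 mm above the counter, not to be used. The cheese travels along the fence towards -y.
- fence_face (a point): Point on the fence's front face, at x = +55, y = 0 mm of the board, 25 mm above the board's top; axes as the board's.
- stop: Flip stop, an aluminium clevis 30 mm wide clamped rigidly on top of the fence with a thumb screw behind; carries the steel flag. Its origin lies on the counter below the lane's middle (board x = 0), level along y with the middle of the flag; axes as the board's. Nothing but the lowered flag reaches into the lane.
- flag_hinge (a point): Middle of the flag's hinge pin, 66 mm in +x of the stop's origin, 89 mm above the counter; the pin lies along the board's y.
- stop_flag (a joint): Angle of the flag about its pin, rad. 0 = fully home, down across the lane, against a hard stop; 1.3 to 1.8 = flipped up, tab above the pin. Stiff friction hinge (0.22 N m): stays where it is left. At angle a, a point r from the pin towards the tab lies r cos a in front of the pin (board -x) and r sin a above it.
- flag_tab (a point): Middle of the flag's thumb tab, 76 mm from the pin. The tab spans 62 to 90 mm from the pin, is 8 mm thick along y and 16 mm deep (when home its upper face is 6 mm above this point, its lower face 10 mm below). It can be pinched along y. The plate between tab and pin is as thick.
- flag_face (a point): Centre of the flag's stopping face (the +y face of its plate, which is 52 by 66 mm and 8 mm thick). When home the plate spans 12 to 64 mm in front of the pin and its lower edge is 4 mm above the board; axes as the flag's, y along the pin as the board's y.
- cheese: Loose block of hard cheese, 60 (x) by 150 (y) by 48 mm high, 0.35 to 0.6 kg, askew on the board, off the fence, on the +y side of the stop. Origin: centre of its underside. Slides on the board with 1.5 to 4.5 N of friction. Snug is 6 to 12 N between cheese and flag; more than 15 N there, or more than 30 N between it and the board with its fence, bruises it.
- cheese_nose (a point): Centre of the cheese's end face towards -y, the one that goes against the flag.
- cheese_flank (a point): Centre of the cheese's long face towards +x, the one that goes against the fence.
- jar: Bystander: lidded glass jar, 72 mm across, 100 mm high, standing left of the board; origin under its centre.
- bowl: Bystander: white ceramic bowl, 120 mm across, 50 mm high, beyond the board; origin under its centre.
- bottle: Bystander: amber bottle, 68 mm across, 200 mm high, standing right of the board; origin under its centre.
There are look-alikes about, which are no part of the job. What is shaped like the cheese but purple or turquoise is not meant.

How it is judged:
On the way, in this order (a step that is already met when the one before it is completed fails the run):
1. the flag is flipped down fully home (within 0.04 rad) while the cheese is still clear of it (value of joint stop_flag below 0.04 rad and y of cheese_nose in the frame of flag_face above 0.02 m), for 0.2 s.
2. the cheese is pressed against the home flag with more than 5 N for 0.3 s (value of joint stop_flag below 0.04 rad and contact force between cheese and stop above 5 N), for 0.3 s.
At the end, for the whole second after the job is handed in: The flag is home (within 0.04 rad); the cheese lies flat and at rest on the board, its end within 2 mm of the flag, its long face within 2 mm of the fence and parallel to it within 0.03 rad (value of joint stop_flag below 0.04 rad and y of cheese_nose in the frame of flag_face between -0.003 and 0.002 m and x of cheese_flank in the frame of fence_face between -0.002 and 0.003 m and angle between the y axis of cheese and the y axis of board, either way round below 0.03 rad and angle between cheese's own z axis and vertical below 0.03 rad and linear speed of cheese below 0.01 m/s); the robot touches nothing.
It fails at once if the cheese is pressed against the stop with more than 15 N (contact force between cheese and stop above 15 N).
It fails at once if the cheese is pressed against the board and fence with more than 30 N (contact force between cheese and board above 30 N).
It fails at once if the jar, bowl or bottle is moved more than 20 mm (distance of any of jar, bowl, bottle from where it was at the start of the episode above 0.02 m).
It also fails if it takes over 72 s, if anything falls off the work surface, if the arm or the gripper's body presses on something with over 40 N, if the wrist force passes 120 N, or if a joint passes its speed limit or range.

## Working session

There is one attempt and no reset: what is moved stays moved. The work goes in short steps, Python scripts to look and compute and a tool call to move; the robot and the scene stay as the last step left them, time stands still between calls to the robot, and variables do not carry over. Pictures are saved under pics/ and viewed, at most 10 in all, crops included, and the job is handed in when it is done.

Besides the shell and the picture viewer there is one more tool, called after ">>>" by a JSON object that holds its "name" and its "arguments". send_rows: Moves the arm, as the interface text tells. Its arguments: {"type":"object","properties":{"rows":{"type":"string"},"grip_force":{"type":"number"}},"required":["rows"]}

```bash
mkdir -p pics; cat > h.py <<'E'
import numpy as np, cv2
from plant import ctrl
from scipy.spatial.transform import Rotation as R
def world(pic,p):
    E=np.array(pic["extrinsics"]); return E[:3,:3].T@(np.array(p)-E[:3,3])
def proj(pic,P):
    E=np.array(pic["extrinsics"]); c=E[:3,:3]@np.array(P)+E[:3,3]
    return np.array([pic["fx"]*c[0]/c[2]+pic["cx"],pic["fy"]*c[1]/c[2]+pic["cy"]])
def ray(pic,uv):
    E=np.array(pic["extrinsics"]); d=E[:3,:3].T@np.array([(uv[0]-pic["cx"])/pic["fx"],(uv[1]-pic["cy"])/pic["fy"],1.])
    return -E[:3,:3].T@E[:3,3], d
def atz(pic,uv,z):
    o,d=ray(pic,uv); return o+d*(z-o[2])/d[2]
def tri(obs):
    A=np.zeros((3,3));b=np.zeros(3)
    for pic,uv in obs:
        o,d=ray(pic,uv);d/=np.linalg.norm(d);M=np.eye(3)-np.outer(d,d);A+=M;b+=M@o
    return np.linalg.solve(A,b)
def save(pic,name): cv2.imwrite("pics/"+name,cv2.cvtColor(pic["color"],cv2.COLOR_RGB2BGR))
E
python3 - <<'E'
from h import *
np.set_printoptions(precision=3,suppress=True)
s=ctrl.get_state();print(s["time"],s["eef_pos"],s["tcp_rot"],ctrl.nose_length)
ps={}
for n in("scene","top"):
    p=ctrl.read_camera(n);save(p,n+"0.png");ps[n]=p
    np.save("cam_"+n+".npy",{k:p[k] for k in("fx","fy","cx","cy","extrinsics")},allow_pickle=True)
    for t in("cheese","stop","board","stop_flag","jar","bowl","bottle"):
        for r in ctrl.look_for(p,t): 
            w=world(p,r["position"]);print(n,t,round(r["p"],2),w,proj(p,w).round())
im=np.hstack([cv2.resize(cv2.imread("pics/%s0.png"%n),(400,300)) for n in ps])
E
```

```text
0.0 [ 0.294 -0.607  0.227] [ 0.975  0.223 -0.    -0.001] 0.022
scene cheese 0.97 [0.451 0.394 0.045] [447. 205.]
scene cheese 0.82 [0.32  0.261 0.04 ] [375. 190.]
scene cheese 0.72 [0.547 0.133 0.071] [361. 240.]
scene stop 0.97 [ 0.64  -0.055  0.096] [288. 276.]
scene board 0.74 [0.636 0.008 0.023] [319. 296.]
scene stop_flag 0.83 [ 0.623 -0.058  0.129] [283. 258.]
scene jar 0.74 [0.604 0.353 0.064] [465. 237.]
scene bowl 0.78 [0.723 0.208 0.031] [428. 298.]
scene bottle 0.88 [ 0.69  -0.242  0.107] [193. 311.]
scene bottle 0.73 [0.549 0.136 0.072] [363. 240.]
top cheese 0.84 [0.3   0.269 0.047] [229. 354.]
top cheese 0.67 [0.527 0.143 0.071] [285. 248.]
top cheese 0.58 [0.432 0.406 0.05 ] [166. 294.]
top stop 0.79 [ 0.627 -0.049  0.111] [374. 198.]
top board 0.62 [0.587 0.358 0.095] [182. 222.]
top stop_flag 0.79 [ 0.604 -0.055  0.146] [378. 207.]
top jar 0.88 [0.586 0.359 0.096] [182. 222.]
top bowl 0.59 [0.753 0.208 0.02 ] [257. 152.]
```

View pics/top0.png

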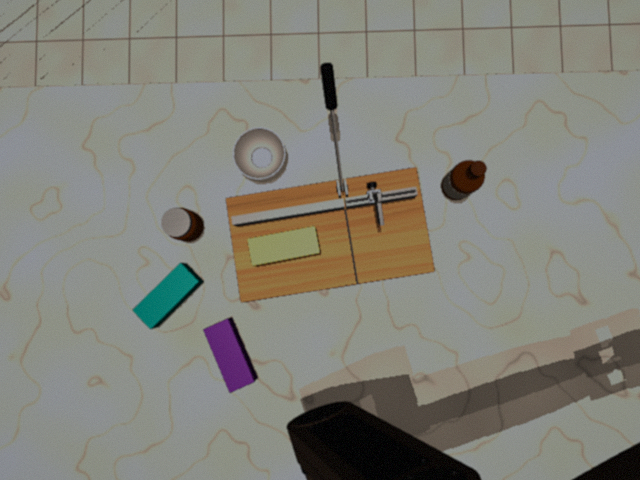

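View pics/scene0.png

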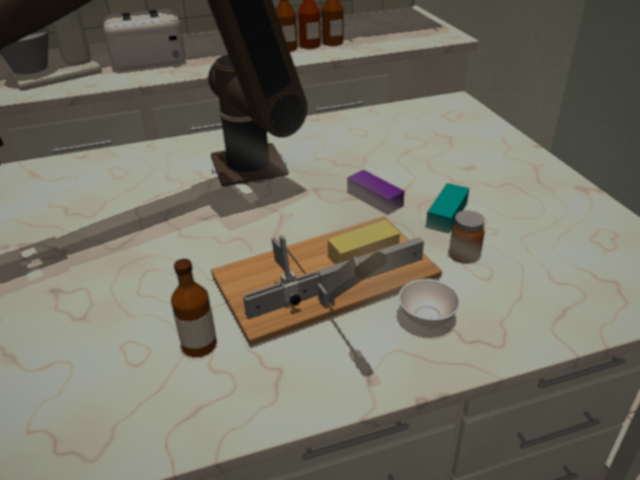

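Yellow block at (284,246) top view is the cheese: it lies on the board left of the flag (378,207). The purple (230,355) and turquoise (168,295) blocks are look-alikes off the board. The flag is up.

```bash
python3 - <<'E'
from h import *
np.set_printoptions(precision=3,suppress=True)
p=np.load("cam_top.npy",allow_pickle=True).item()
im=cv2.imread("pics/top0.png");hsv=cv2.cvtColor(im,cv2.COLOR_BGR2HSV)
print("hsv board",hsv[285,300],hsv[240,400],"cheese",hsv[246,284])
C=[(227,197),(417,168),(434,270),(241,300)]
W=[atz(p,c,.025) for c in C];print("board",np.array(W))
print([np.linalg.norm(W[i]-W[(i+1)%4]) for i in range(4)],np.mean(W,0))
e=(W[0]-W[1])+(W[3]-W[2]);print("yaw of +y dir minus 90deg",np.degrees(np.arctan2(-e[0],e[1])))
m=cv2.inRange(hsv,(22,70,90),(35,200,255));m[:220]=0;m[275:]=0
n,l,st,ce=cv2.connectedComponentsWithStats(m);i=1+np.argmax(st[1:,4]);print(st[i])
r=cv2.minAreaRect(cv2.findNonZero((l==i).astype(np.uint8)))
B=cv2.boxPoints(r);print(B);W=np.array([atz(p,c,.073) for c in B]);print(W,W.mean(0))
E
```

```text
hsv board [ 16 158 145] [ 19 140 148] cheese [ 33  82 147]
board [[ 0.649  0.277  0.025]
 [ 0.706 -0.154  0.025]
 [ 0.476 -0.185  0.025]
 [ 0.416  0.246  0.025]]
[np.float64(0.4347124014379322), np.float64(0.23216218979739375), np.float64(0.43505566060410894), np.float64(0.2348587166328834)] [0.562 0.046 0.025]
yaw of +y dir minus 90deg 7.709314352214775
[ 246  226   74   40 1947]
[[242.53  239.02 ]
 [314.736 225.086]
 [320.053 252.639]
 [247.847 266.573]]
[[0.549 0.234 0.073]
 [0.576 0.077 0.073]
 [0.516 0.066 0.073]
 [0.489 0.222 0.073]] [0.533 0.15  0.073]
```

Units first: shifts go in shares of 800 mm and turns go in shares of 120 degrees. So 455 mm / 800 = 0.5688, -422 mm / 800 = -0.5275, 18 degrees / 120 = 0.15.

>>> {"name": "send_rows", "arguments": {"rows": "0 0 0 0 0 -0.15 1;0 0 0 0 0 -0.15 1;0 0 0.15 0.5688 -0.5275 -0.1663 1;0 0 0.15 0.5688 -0.5275 -0.1663 1;0 0 0.15 0.5688 -0.5275 -0.1663 1;0 0 0.15 0.5688 -0.5275 -0.1663 1;0 0 0.15 0.5688 -0.5275 -0.1663 1;0 0 0.15 0.5688 -0.5275 -0.1663 1"}}

```text
time: 1.8
eef_pos: [0.4308, -0.2564, 0.357]
tcp_rot: [0.998, 0.068, 0.0, 0.0]
contact_force: [0.5, -0.1, -0.1]
opening: 0.997
finger_force: 0.0
```

Converted, -212 mm / 800 = -0.265, 119 mm / 800 = 0.1488.

>>> {"name": "send_rows", "arguments": {"rows": "0 0 0 0.1488 -0.265 0 1;0 0 0 0.1488 -0.265 0 1;0 0 0 0.1488 -0.265 0 1;0 0 0 0.1488 -0.265 0 1;0 0 0 0.1488 -0.265 0 1;0 0 0 0.1488 -0.265 0 1"}}

```text
time: 2.55
eef_pos: [0.5194, -0.0322, 0.3567]
tcp_rot: [0.998, 0.069, -0.0, 0.0]
contact_force: [-0.2, 0.7, 0.3]
opening: 0.996
finger_force: 0.0
```

```bash
python3 - <<'E'
from h import *
np.set_printoptions(precision=3,suppress=True)
s=ctrl.get_state();print(s["time"],s["eef_pos"],s["tcp_rot"])
p=ctrl.read_camera("wrist");save(p,"w1.png")
np.save("cam_w1.npy",{k:p[k] for k in("fx","fy","cx","cy","extrinsics")},allow_pickle=True)
E=np.array(p["extrinsics"]);print(p["fx"],"cam",-E[:3,:3].T@E[:3,3],"fwd",E[2,:3])
for t in("cheese","stop","board","stop_flag","flag_tab","flag_hinge","cheese_nose"):
    for r in ctrl.look_for(p,t): 
        w=world(p,r["position"]);print(t,round(r["p"],2),w,proj(p,w).round())
E
```

```text
2.55 [ 0.519 -0.032  0.357] [ 0.998  0.069 -0.     0.   ]
369.5554834746983 cam [ 0.602 -0.021  0.504] fwd [-0.326 -0.045 -0.944]
cheese 0.91 [0.462 0.357 0.028] [ 14. 178.]
cheese 0.79 [0.308 0.261 0.048] [ 89. 299.]
cheese 0.77 [0.535 0.143 0.072] [168. 147.]
stop 0.89 [ 0.628 -0.051  0.114] [352.  83.]
stop 0.18 [0.587 0.027 0.03 ] [278. 114.]
board 0.69 [0.583 0.025 0.028] [279. 117.]
stop_flag 0.96 [ 0.602 -0.057  0.147] [358. 112.]
flag_tab 0.94 [ 0.605 -0.055  0.15 ] [357. 108.]
flag_hinge 0.83 [ 0.621 -0.053  0.118] [353.  91.]
cheese_nose 0.72 [0.307 0.265 0.055] [ 83. 302.]
cheese_nose 0.64 [0.537 0.142 0.078] [167. 146.]
cheese_nose 0.62 [0.459 0.354 0.034] [ 13. 181.]
```

View pics/w1.png

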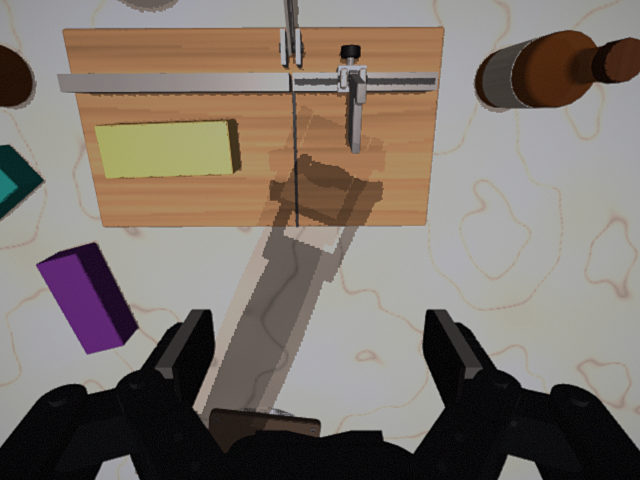

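The board is well in view: corners ≈(63,29),(443,27),(427,226),(104,226), the groove is at column 296, cheese at (168,147), upright flag at (356,110).

```bash
python3 - <<'E'
from h import *
np.set_printoptions(precision=4,suppress=True)
p=np.load("cam_w1.npy",allow_pickle=True).item()
C=[(63,29),(443,27),(427,226),(104,226)]
W=np.array([atz(p,c,.025) for c in C]);print(W,W.mean(0),[np.linalg.norm(W[i]-W[(i+1)%4]) for i in range(4)])
e=(W[0]-W[1])+(W[3]-W[2]);yaw=np.arctan2(-e[0],e[1]);print("yaw",np.degrees(yaw))
ex=np.array([np.cos(yaw),np.sin(yaw),0]);ey=np.array([-np.sin(yaw),np.cos(yaw),0]);O=W.mean(0)
def b(uv,z): w=atz(p,uv,z);return np.array([(w-O)@ex,(w-O)@ey])*1000
print("groove",b((295.5,120),.025),b((297,224),.025))
im=cv2.imread("pics/w1.png");g=cv2.cvtColor(im,cv2.COLOR_BGR2GRAY);hsv=cv2.cvtColor(im,cv2.COLOR_BGR2HSV)
for c in(90,150,220,260,410):print(c,g[64:104,c])
m=cv2.inRange(hsv,(24,60,120),(40,255,255));m[:110]=0;m[185:]=0;m[:,:80]=0;m[:,250:]=0
r=cv2.minAreaRect(cv2.findNonZero(m));cnt=max(cv2.findContours(m,0,1)[0],key=cv2.contourArea)
print(cv2.approxPolyDP(cnt,4,True)[:,0],cv2.contourArea(cnt))
for c in cv2.approxPolyDP(cnt,4,True)[:,0]:print(c,b(c,.073),atz(p,c,.073))
for r in(130,140,148):print(r,g[r,340:370])
cv2.imwrite("pics/w1c.png",cv2.resize(im[20:240,240:460],None,fx=2.7,fy=2.7,interpolation=2))
E
```

```text
[[ 0.6452  0.2811  0.025 ]
 [ 0.7067 -0.1507  0.025 ]
 [ 0.4701 -0.1882  0.025 ]
 [ 0.4101  0.247   0.025 ]] [0.558  0.0473 0.025 ] [np.float64(0.43611608560083476), np.float64(0.23954756578141884), np.float64(0.4392516199329025), np.float64(0.2375138242751562)]
yaw 7.982844195990507
groove [ 18.3265 -45.302 ] [-116.5025  -44.2817]
90 [124 123 124 126 125 126 127 130 124 106 123 125 124 126 124 125 123 126
 125 124 125 124 125 124 124 125 128 115  41  55 100 133 132 131 130 130
 131 128 129 129]
150 [123 122 125 125 126 129 133 135 136 136 133 135 135 134 134 133 135 133
 135 135 135 136 135 135 134 137 132 102  45  66  98 130 137 133 131 133
 132 133 132 133]
220 [126 126 125 127 130 132 135 139 141 149 152 151 152 150 152 151 151 151
 151 153 151 151 153 153 152 153 145  87  46  71  95 128 134 132 131 132
 132 134 134 134]
260 [130 130 128 131 132 135 138 138 147 165 165 165 166 164 165 166 166 165
 164 165 165 164 164 165 165 169 154  69  47  82  82  94 130 130 129 130
 134 132 134 134]
410 [131 133 135 135 135 135 136 133 129 147 149 148 153 140  82  61  61  64
  64  62  97 151 152 151 152 143  87  45  70 103 138 135 133 133 131 132
 129 127 126 125]
[[226 122]
 [ 95 126]
 [105 175]
 [231 173]] 6542.0
[226 122] [17.9675 29.3976] [0.5717 0.0789 0.073 ]
[ 95 126] [ 14.0274 176.3431] [0.5474 0.2239 0.073 ]
[105 175] [-40.9147 175.727 ] [0.4931 0.2157 0.073 ]
[231 173] [-38.9177  28.3816] [0.5156 0.07   0.073 ]
130 [122 119 120 121 121 117  71  64  49  42  37  37  62 119 139 136 132 130
 132 129 122 117 135 135 135 136 135 134 136 135]
140 [125 126 125 125 127 120  72  67  52  37  37  48  89 122 135 133 128 129
 126 114 100 126 128 125 126 126 127 126 127 130]
148 [117 116 115 114 116 115 117 118 118 115  82  51 100 115 113 113 111 111
 105  95  96 115 115 114 114 114 119 132 126 115]
```

View pics/w1c.png

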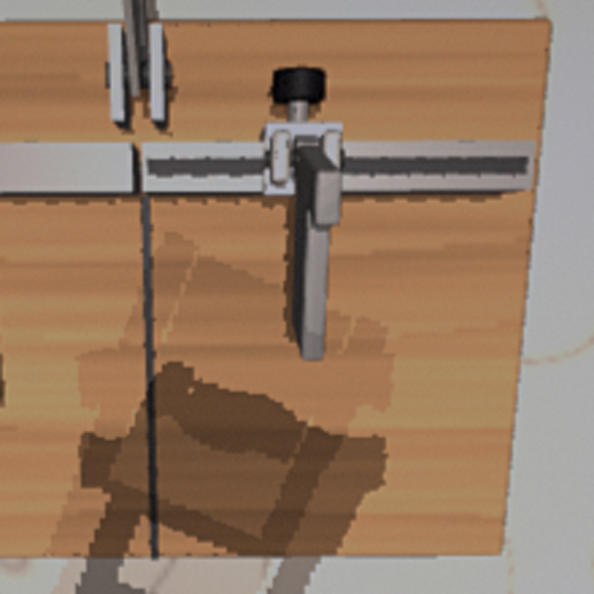

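```bash
cat >> h.py <<'E'
O=np.array([.558,.0473,0]);YAW=np.radians(8.0)
ex=np.array([np.cos(YAW),np.sin(YAW),0]);ey=np.array([-np.sin(YAW),np.cos(YAW),0]);ez=np.array([0,0,1.])
def b2w(x,y,z): return O+(x*ex+y*ey)/1000+ez*z/1000
def w2b(w): w=np.array(w)-O; return np.array([w@ex,w@ey,w[2]])*1000
def flag(a,r,q,y): return b2w(66-r*np.cos(a)-q*np.sin(a),y,89+r*np.sin(a)-q*np.cos(a))
def tcp(): s=ctrl.get_state(); return np.array(s["eef_pos"]),R.from_quat(s["tcp_rot"])
def delta(target,rot=None):
    p,r=tcp(); return r.inv().apply(np.array(target)-p)*1000, (None if rot is None else np.degrees((r.inv()*rot).as_rotvec()))
def brot(tilt): # tool x=board x, y=-board y, z down, then tilt about tool y
    return R.from_matrix(np.c_[ex,-ey,-ez])*R.from_euler("y",tilt,degrees=True)
E
python3 - <<'E'
from h import *
np.set_printoptions(precision=1,suppress=True)
p=np.load("cam_w1.npy",allow_pickle=True).item()
for px in((90,90.5),(150,90.5),(220,90.5),(260,90),(410,89.5)):print("fence front",w2b(atz(p,px,.075)))
for a in(1.3,1.4,1.5,1.6,1.7,1.8):
    print(a,*[proj(p,flag(a,r,q,-107)) for r,q in((12,60),(64,60),(62,10),(90,10),(90,-6),(62,-6))])
o,d=ray(p,(357,130)); t=((b2w(6,0,0)-o)@ex)/(d@ex); print("plate y",w2b(o+d*t))
print("clevis",w2b(atz(p,(352.5,75),.09)), w2b(atz(p,(350.5,52),.089)))
t=np.load("cam_top.npy",allow_pickle=True).item()
for a in(1.3,1.5,1.7):print(proj(t,flag(a,64,60,-107)),proj(t,flag(a,76,0,-107)))
print(proj(p,b2w(66,-107,89)))
E
```

```text
fence front [ 51.  173.2  75. ]
fence front [ 50.9 108.3  75. ]
fence front [50.7 32.6 75. ]
fence front [ 51.1 -10.6  75. ]
fence front [  51.1 -172.6   75. ]
1.3 [348.9 134.5] [352.5 152.8] [355.1  99.8] [357.8 108.6] [358.9  88.8] [356.   81.1]
1.4 [349.3 135. ] [353.3 148.5] [355.5  92.8] [358.5  97.8] [359.5  76.9] [356.4  73.4]
1.5 [349.8 135. ] [354.1 143.1] [355.9  85.5] [359.1  86.2] [359.9  64.7] [356.6  65.6]
1.6 [350.2 134.4] [354.9 136.7] [356.2  77.8] [359.6  74.2] [360.3  52.3] [356.8  57.8]
1.7 [350.7 133.1] [355.7 129.3] [356.5  70. ] [360.1  61.8] [360.5  40. ] [356.9  50.2]
1.8 [351.3 131.2] [356.5 120.9] [356.7  62.1] [360.4  49.4] [360.6  28.1] [356.9  42.7]
plate y [   6.  -122.2   21.1]
clevis [  64.6 -108.9   90. ] [  86.1 -106.3   89. ]
[380.9 226.8] [377.6 198.4]
[380.6 220.9] [376.4 190.8]
[380.  213.8] [375.2 183.4]
[350.6  73.6]
```

```bash
python3 - <<'E'
from h import *
np.set_printoptions(precision=1,suppress=True)
rot=brot(30);z=rot.as_matrix()[:,2]
print(delta(flag(1.33,76,2,-109.5)-z*.083,rot))
E
```

```text
(array([ 54. ,  35.3, 122.5]), array([ 0.1, 30. , -0.2]))
```

Converted, 122 mm / 800 = 0.1525, 85 mm / 800 = 0.1063, 30 degrees / 120 = 0.25.

>>> {"name": "send_rows", "arguments": {"rows": "0 0.0833 0 0.0375 0.0438 0.0625 0;0 0.1667 0 0.0563 0.0438 0.1063 0;0 0.25 0 0.0675 0.0438 0.1525 0;0 0.25 0 0.0675 0.0438 0.1525 0;0 0.25 0 0.0675 0.0438 0.1525 0;0 0.25 0 0.0675 0.0438 0.1525 0"}}

```text
time: 3.7
eef_pos: [0.581, -0.0604, 0.2405]
tcp_rot: [0.963, 0.067, 0.262, -0.016]
contact_force: [-0.4, -0.2, -0.1]
opening: 0.501
finger_force: 0.0
```

```bash
python3 - <<'E'
from h import *
np.set_printoptions(precision=3,suppress=True)
s=ctrl.get_state();print(s["time"],s["eef_pos"],s["tcp_rot"],s["opening"])
p=ctrl.read_camera("wrist");save(p,"w2.png")
np.save("cam_w2.npy",{k:p[k] for k in("fx","fy","cx","cy","extrinsics")},allow_pickle=True)
for t in("flag_tab","cheese"):
    for r in ctrl.look_for(p,t): 
        w=world(p,r["position"]);print(t,round(r["p"],2),w2b(w),proj(p,w).round())
for a in(1.3,1.4):print(a,*[proj(p,flag(a,r,q,-109.5)).round() for r,q in((12,60),(64,60),(62,10),(90,10),(90,-6),(62,-6))])
E
```

```text
3.7 [ 0.581 -0.06   0.241] [ 0.963  0.067  0.262 -0.016] 0.5007541867700558
flag_tab 0.76 [  25.71  -108.625  152.136] [316. 280.]
cheese 0.7 [-12.197  93.309  75.134] [ 86. 330.]
cheese 0.67 [  49.709 -111.016  144.65 ] [319. 247.]
1.3 [317. 310.] [317. 330.] [317. 261.] [317. 267.] [317. 242.] [317. 239.]
1.4 [317. 310.] [317. 323.] [317. 252.] [317. 253.] [317. 228.] [317. 230.]
```

View pics/w2.png

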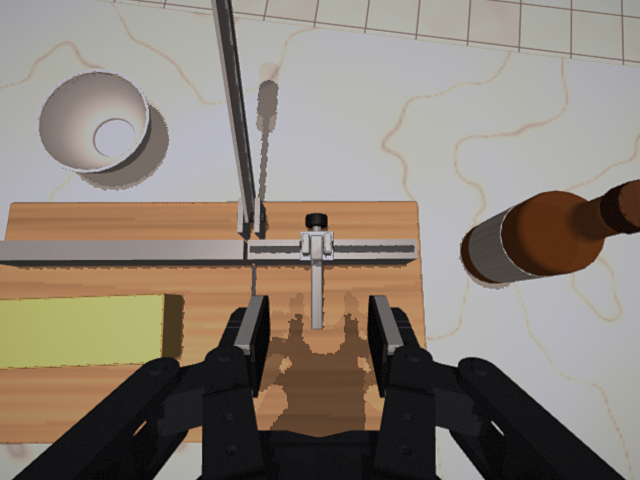

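The flag (317,250–328) sits midway between the pads (≈257 and ≈382); angle ≈1.3. Refine fence x and flag angle by triangulating with both views.

```bash
python3 - <<'E'
from h import *
np.set_printoptions(precision=1,suppress=True)
p=np.load("cam_w2.npy",allow_pickle=True).item()
q=np.load("cam_w1.npy",allow_pickle=True).item()
g=cv2.cvtColor(cv2.imread("pics/w2.png"),cv2.COLOR_BGR2GRAY)
for c in(100,200,290,360,400):print(c,195,g[195:212,c],"\n   ",236,g[236:274,c])
for c in(300,):print(g[300:340,317],g[225:300:3,317])
print(g[318,300:335],g[255,300:335])
# right end of fence: front-top corner
print("back edge",w2b(atz(p,(417,203),.025)),w2b(atz(p,(9,204),.025)))
print("plate tip tri",w2b(tri([(p,(317,328.5)),(q,(356,152))])))
E
```

```text
100 195 [183 184 183 184 184 185 172 121 124 138 140 136 129 129 128 130 131] 
    236 [135 133 135 137 141 139 140 140 142 141 142 139 137 140 138 140 141 140
 140 140 142 142 142 130  50  42  46  44  46  57  85 107 140 147 145 141
 142 143]
200 195 [184 187 186 185 186 188 176 130 135 145 144 139 137 138 137 138 138] 
    236 [140 141 138 144 156 157 155 156 155 155 156 155 157 156 156 157 157 157
 156 158 158 160 150  96  45  45  48  43  44  62  92  90 105 145 142 140
 141 144]
290 195 [185 187 187 186 188 179 142 121 137 143 144 143 144 144 146 144 142] 
    236 [146 144 146 161 182 182 179 182 186 171  82  71  76  77  77  73  86 146
 188 186 187 191 174  81  45  45  47  48  52  74  89 106 144 144 139 141
 138 139]
360 195 [187 187 188 187 187 178 131 124 140 141 144 147 144 145 144 142 141] 
    236 [146 146 151 161 171 171 172 172 171 139  75  72  75  76  74  72 110 179
 177 176 177 182 165  60  38  44  44  46  56  84  93 106 120 146 145 144
 141 140]
400 195 [185 187 186 187 190 176 122 126 142 143 144 144 143 144 144 144 143] 
    236 [146 146 148 156 157 159 159 161 154 109  68  67  69  72  68  81 128 163
 162 162 165 161 125  49  40  45  45  43  61  94  97 109 122 146 148 146
 143 144]
[158 157 156 156 155 154 155 153 152 152 153 151 151 150 148 151 149 148
 148 147 145 146 145 146 145 144 145 142 125 105 124 126 126 126 130 133
 135 137 140 140] [ 37 149 158 173 190 184 185 180 174 165 164 136  82 104 174 171 172 169
 167 166 165 163 162 159 158]
[ 72  79 102 131 131 130 130 130 129 131 129 104 128 154 154 153 151 148
 146 148 141 108  81 106 149 148 146 148 147 146 145 147 148 147 148] [166 193 177 102  79  81  79  86 110 134 118 132 162 169 167 164 166 164
 166 165 164 134 130 188 159  91  85 112 114 121 130 159 174 128 183]
back edge [ 117.7 -217.9   25. ] [117.3 222.5  25. ]
plate tip tri [  -7.6 -109.5  142.1]
```

```bash
python3 - <<'E'
from h import *
np.set_printoptions(precision=1,suppress=True)
p=np.load("cam_w2.npy",allow_pickle=True).item()
q=np.load("cam_w1.npy",allow_pickle=True).item()
for uv in((100,259.5),(200,258.8),(290,258.8),(360,258.6),(400,258.3)):print(w2b(atz(p,uv,.075)))
for z in(.075,.07,.08): print(z,w2b(atz(p,(290,258.8),z))[0],w2b(atz(q,(260,90),z))[0])
for uv in((100,265.5),(200,265),(400,265)):print("foot",w2b(atz(p,uv,.025)))
for a in (1.3,1.35,1.4): print(a,[(w2b(flag(a,64,60,-109))),proj(p,flag(a,64,60,-109)-.003*ex),proj(p,flag(a,90,-6,-109)-.003*ex),proj(p,flag(a,90,10,-109)-.003*ex)])
E
```

```text
[50.3 88.4 75. ]
[50.8 -2.6 75. ]
[ 50.6 -84.8  75. ]
[  50.6 -148.8   75. ]
[  50.8 -185.4   75. ]
0.075 50.56580018134106 51.06085377759172
0.07 51.22681343906975 51.257539190805524
0.08 49.90478692361236 50.8641683643778
foot [ 50.6 117.2  25. ]
foot [50.9 12.9 25. ]
foot [  50.4 -196.4   25. ]
1.3 [array([  -8.9, -109. ,  134.6]), array([316.5, 333.8]), array([316.3, 246.8]), array([316.4, 271.6])]
1.35 [array([  -6.6, -109. ,  138.3]), array([316.5, 330.7]), array([316.3, 239.8]), array([316.3, 264.7])]
1.4 [array([  -4. , -109. ,  141.9]), array([316.5, 327.3]), array([316.3, 232.7]), array([316.3, 257.8])]
```

```bash
sed -i 's/^O=np.array.*/O=np.array([.558,.0473,0]);YAW=np.radians(8.0);O=O-.004*np.array([np.cos(YAW),np.sin(YAW),0])/' h.py; python3 - <<'E'
from h import *
np.set_printoptions(precision=1,suppress=True)
rot=brot(30);z=rot.as_matrix()[:,2]
d0,r=delta(flag(1.38,76,2,-109.2)-z*.003,rot);print(d0,r)
for a in(1.38,1.2,1.0,.8,.6,.4,.2,.1,0,-.05,-.1):print(a,delta(flag(a,76,2,-109.2)-z*.003)[0]-d0)
E
```

```text
[-3.8 -0.1 81.2] [ 0.2 -0.2 -0. ]
1.38 [0. 0. 0.]
1.2 [-13.3   0.   -3. ]
1.0 [-28.5   0.   -3.4]
0.8 [-43.5   0.   -0.9]
0.6 [-57.6   0.    4.6]
0.4 [-70.4   0.   12.8]
0.2 [-81.3  -0.   23.4]
0.1 [-85.9  -0.   29.4]
0 [-89.9  -0.   35.9]
-0.05 [-91.6  -0.1  39.3]
-0.1 [-93.2  -0.1  42.7]
```

Converted, 81 mm / 800 = 0.1013, 70 mm / 800 = 0.0875.

>>> {"name": "send_rows", "arguments": {"rows": "0 0 0 -0.005 0 0.05 0;0 0 0 -0.005 0 0.0875 0;0 0 0 -0.005 0 0.1013 0;0 0 0 -0.005 0 0.1013 -1;0 0 0 -0.005 0 0.1013 -1;0 0 0 -0.005 0 0.1013 -1;0 0 0 -0.005 0 0.1013 -1", "grip_force": 25}}

```text
time: 4.72
eef_pos: [0.6151, -0.0546, 0.1643]
tcp_rot: [0.963, 0.066, 0.26, -0.017]
contact_force: [-0.7, 1.0, 3.5]
opening: 0.076
finger_force: 25.8
```

Converted, -86 mm / 800 = -0.1075, -81 mm / 800 = -0.1013.

>>> {"name": "send_rows", "arguments": {"rows": "0 0 0 -0.0163 0 -0.0038 -1;0 0 0 -0.035 0 -0.0038 -1;0 0 0 -0.0538 0 -0.0013 -1;0 0 0 -0.0713 0 0.0063 -1;0 0 0 -0.0875 0 0.0163 -1;0 0 0 -0.1013 0 0.0288 -1;0 0 0 -0.1075 0 0.0363 -1;0 0 0 -0.1075 0 0.0363 -1"}}

```text
time: 5.72
eef_pos: [0.552, -0.0634, 0.0915]
tcp_rot: [0.964, 0.066, 0.256, -0.017]
contact_force: [-3.6, -5.3, -1.4]
opening: 0.078
finger_force: 27.3
```

Converted, 7 mm / 800 = 0.0088, 5 mm / 800 = 0.0063.

>>> {"name": "send_rows", "arguments": {"rows": "0 0 0 -0.0025 0 0.0038 -1;0 0 0 -0.0038 0 0.0063 -1;0 0 0 -0.005 0 0.0088 -1;0 0 0 -0.005 0 0.0088 -1"}}

```text
time: 6.22
eef_pos: [0.5514, -0.0635, 0.0833]
tcp_rot: [0.964, 0.066, 0.255, -0.017]
contact_force: [-9.1, -7.1, 3.5]
opening: 0.076
finger_force: 30.3
```

```bash
python3 - <<'E'
from h import *
np.set_printoptions(precision=1,suppress=True)
x,r=tcp();z=r.as_matrix()[:,2];print("grasp in board",w2b(x+.003*z), "tilt",np.degrees(np.arccos(-z[2])))
p=ctrl.read_camera("wrist");save(p,"w3.png");s=ctrl.read_camera("scene");save(s,"s3.png")
a=p["color"][150:,120:520,::-1];b=s["color"][200:340,200:320,::-1]
im=np.hstack([cv2.resize(a,(400,330)),cv2.resize(b,(283,330),interpolation=2)]);cv2.imwrite("pics/c3.png",im)
E
```

```text
grasp in board [ -16.5 -108.8   80.7] tilt 29.640882680100816
```

View pics/c3.png

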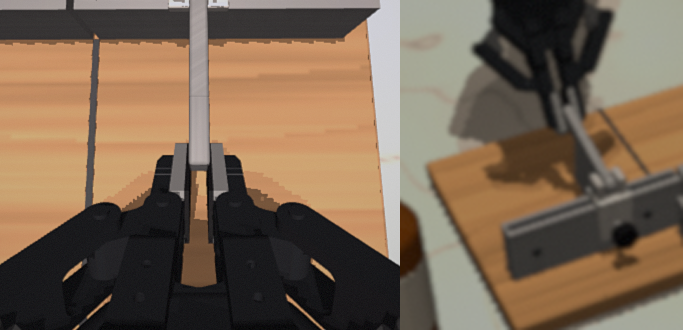

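Converted, -60 mm / 800 = -0.075, -40 mm / 800 = -0.05, -30 degrees / 120 = -0.25.

>>> {"name": "send_rows", "arguments": {"rows": "0 0 0 0 0 0 -0.3;0 0 0 0 0 0 -0.3;0 0 0 0.01 0 -0.05 -0.3;0 0 0 0.0188 0 -0.075 -0.3;0 -0.0833 0 0.0188 0 -0.075 -1;0 -0.1667 0 0.0188 0 -0.075 -1;0 -0.25 0 0.0188 0 -0.075 -1;0 -0.25 0 0.0188 0 -0.075 -1"}}

```text
time: 7.32
eef_pos: [0.5397, -0.0644, 0.1455]
tcp_rot: [0.998, 0.069, 0.0, -0.0]
contact_force: [0.3, 0.3, -0.8]
opening: 0.005
finger_force: 0.0
```

```bash
python3 - <<'E'
from h import *
np.set_printoptions(precision=2,suppress=True)
x,r=tcp();print(w2b(x));print(delta(b2w(-12,-109.2,125),brot(0)),ctrl.get_state()["contact_force"])
p=ctrl.read_camera("wrist");save(p,"w4.png")
np.save("cam_w4.npy",{k:p[k] for k in("fx","fy","cx","cy","extrinsics")},allow_pickle=True)
E
```

```text
[ -29.71 -108.05  145.54]
(array([17.7 ,  1.14, 20.55]), array([-0.01, -0.04, -0.04])) [ 0.29  0.34 -0.8 ]
```

Converted, 29 mm / 800 = 0.0363, 27 mm / 800 = 0.0338.

>>> {"name": "send_rows", "arguments": {"rows": "0 0 0 0.0225 0.0013 0.01 -1;0 0 0 0.0225 0.0013 0.0225 -1;0 0 0 0.0225 0.0013 0.03 -1;0 0 0 0.0225 0.0013 0.0338 -1;0 0 0 0.0225 0.0013 0.0363 -1;0 0 0 0.0225 0.0013 0.0363 -1"}}

```text
time: 8.12
eef_pos: [0.5561, -0.0634, 0.1169]
tcp_rot: [0.998, 0.068, 0.0, 0.0]
contact_force: [0.5, -0.0, -0.3]
opening: 0.003
finger_force: 0.0
```

Converted, 5 mm / 800 = 0.0063, 4 mm / 800 = 0.005.

>>> {"name": "send_rows", "arguments": {"rows": "0 0 0 0 0 0.0025 -1;0 0 0 0 0 0.0038 -1;0 0 0 0 0 0.005 -1;0 0 0 0 0 0.0063 -1;0 0 0 0 0 0.0063 -1"}}

```text
time: 8.75
eef_pos: [0.5561, -0.0633, 0.1117]
tcp_rot: [0.998, 0.068, -0.0, -0.0]
contact_force: [-0.6, -0.2, 0.3]
opening: 0.001
finger_force: 0.0
```

Converted, 4 mm / 800 = 0.005, 3 mm / 800 = 0.0038.

>>> {"name": "send_rows", "arguments": {"rows": "0 0 0 0 0 0.0025 -1;0 0 0 0 0 0.0038 -1;0 0 0 0 0 0.005 -1;0 0 0 0 0 0.005 -1"}}

```text
time: 9.25
eef_pos: [0.556, -0.0634, 0.1078]
tcp_rot: [0.998, 0.068, -0.0, 0.0]
contact_force: [-1.1, 0.6, 1.4]
opening: -0.004
finger_force: 0.9
```

```bash
python3 - <<'E'
from h import *
p=ctrl.read_camera("wrist");save(p,"w5.png");s=ctrl.read_camera("scene")
np.save("cam_w5.npy",{k:p[k] for k in("fx","fy","cx","cy","extrinsics")},allow_pickle=True)
b=s["color"][220:310,230:320,::-1];c=ctrl.read_camera("top")["color"][170:250,330:410,::-1]
im=np.hstack([cv2.resize(p["color"][:,:,::-1],(430,322)),cv2.resize(b,(322,322),interpolation=2)]);cv2.imwrite("pics/c5.png",im)
E
```

```text
(no output)
```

View pics/c5.png

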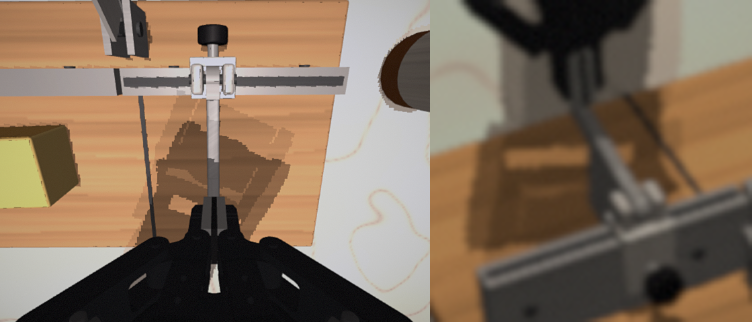

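Converted, 3 mm / 800 = 0.0038, 2 mm / 800 = 0.0025.

>>> {"name": "send_rows", "arguments": {"rows": "0 0 0 0 0 0.0013 -1;0 0 0 0 0 0.0025 -1;0 0 0 0 0 0.0038 -1;0 0 0 0 0 0.0038 -1"}}

```text
time: 9.9
eef_pos: [0.5562, -0.0633, 0.1046]
tcp_rot: [0.998, 0.068, 0.0, -0.0]
contact_force: [-1.2, -1.4, 1.4]
opening: 0.003
finger_force: 0.6
```

```bash
python3 - <<'E'
from h import *
np.set_printoptions(precision=1,suppress=True)
p=np.load("cam_w4.npy",allow_pickle=True).item()
for a in(0,.1,-.1):print(a,"tab tip top",proj(p,flag(a,90,-6,-109.2)),"tab/plate lower tip",proj(p,flag(a,90,10,-109.2)),"pin",proj(p,flag(a,0,0,-109.2)),"tip of tcp",proj(p,b2w(-29.7,-108,123.5)), "plate front low",proj(p,flag(a,64,60,-109)))
im=cv2.imread("pics/w4.png");cv2.imwrite("pics/c4.png",cv2.resize(im[100:340,200:440],(600,600),interpolation=2))
E
```

```text
0 tab tip top [320.2 250. ] tab/plate lower tip [320.1 240.5] pin [320.3  81.1] tip of tcp [318.1 281.2] plate front low [319.6 182.8]
0.1 tab tip top [320.3 254.2] tab/plate lower tip [320.2 246.6] pin [320.3  81.1] tip of tcp [318.1 281.2] plate front low [319.6 192.6]
-0.1 tab tip top [320.2 244.7] tab/plate lower tip [320.1 233.6] pin [320.3  81.1] tip of tcp [318.1 281.2] plate front low [319.6 172.6]
```

View pics/c4.png

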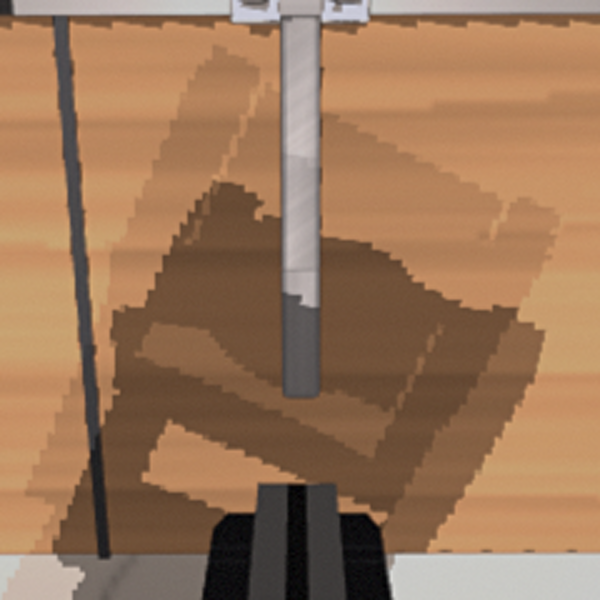

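```bash
python3 - <<'E'
from h import *
np.set_printoptions(precision=1,suppress=True)
p=np.load("cam_w4.npy",allow_pickle=True).item()
print("fence front top",proj(p,b2w(55,-125,75)),"foot",proj(p,b2w(55,-125,25)),"board front edge at groove",proj(p,b2w(-116,-45,25)))
T=b2w(-29.71,-108.05,145.54);Rt=brot(0)
o,d=ray(p,(318,294));o=Rt.inv().apply(o-T)*1000;d=Rt.inv().apply(d)
print("cam in tool",o)
for x in(-11,0,11):t=(x-o[0])/d[0];print(x,o+d*t)
o,d=ray(p,(320.5,258.8))
for z in(85,95,100,105,110,115): print(z,w2b(atz(p,(320.5,258.8),z/1000)))
im=cv2.imread("pics/w4.png");g=cv2.cvtColor(im,cv2.COLOR_BGR2GRAY);print(g[98:114,300],g[205:212,318],g[252:264,320])
E
```

```text
fence front top [348.7 104.2] foot [343.1 104.7] board front edge at groove [242.9 322. ]
cam in tool [  83.4    0.3 -147. ]
-11 [-11.   -0.1  29. ]
0 [ 0.  -0.1  8.5]
11 [ 11.  -0. -12.]
85 [ -33.7 -109.4   85. ]
95 [ -29.4 -109.4   95. ]
100 [ -27.3 -109.3  100. ]
105 [ -25.2 -109.3  105. ]
110 [ -23.1 -109.3  110. ]
115 [ -21.  -109.3  115. ]
[172 149 107  88 137 169 203 203 203 202 183 112  93  95  95 112] [178 174 163 153 170 169 169] [ 88  88  88  88  87  84  76  85 102 101  98  98]
```

Converted, -41 mm / 800 = -0.0513, -30 mm / 800 = -0.0375.

>>> {"name": "send_rows", "arguments": {"rows": "0 0 0 0 0 -0.0375 -1;0 0 0 -0.0225 0 -0.0513 -1;0 0 0 -0.0225 0 -0.0513 -1;0 0 0 -0.0225 0 -0.0513 -1"}}

```text
time: 10.4
eef_pos: [0.5384, -0.0656, 0.1451]
tcp_rot: [0.998, 0.068, -0.0, -0.0]
contact_force: [-0.4, -0.0, 0.7]
opening: -0.0
finger_force: 0.0
```

```bash
python3 - <<'E'
from h import *
np.set_printoptions(precision=1,suppress=True,linewidth=150)
p=ctrl.read_camera("wrist");save(p,"w6.png")
np.save("cam_w6.npy",{k:p[k] for k in("fx","fy","cx","cy","extrinsics")},allow_pickle=True)
x,r=tcp();print(w2b(x),ctrl.get_state()["contact_force"])
g=cv2.cvtColor(p["color"],cv2.COLOR_RGB2GRAY)
for c in(317,320,323):print(g[195:285:1,c])
for a in(0,.1,.2,.3):print(a,proj(p,flag(a,90,-6,-109.2)),proj(p,flag(a,62,-6,-109.2)))
E
```

```text
[ -31.2 -109.1  144.9] [-0.8 -0.2 -0.6]
[177 178 176 178 180 176 174 175 175 168 155 175 175 177 176 176 175 175 176 176 179 165  88  81  85  85  86  84  85  84  86  85  86  86  85  86  84
  88  86  84  87  85  87  84  84  86  85  86  84  84  85  85  85  85  84  82  84  84  81  70  68  85 101 101 100  98 100  97  97  98 101 104 101  86
  86  85  84  84  82  80  82  82  83  84  83  84  87  85  85  86]
[169 172 172 169 165 166 167 168 168 161 154 181 182 182 183 181 181 181 181 182 183 187 169  91  83  84  88  87  85  85  86  85  87  86  86  85  85
  85  86  84  85  84  86  85  86  85  85  84  84  85  84  83  85  84  84  84  82  85  80  70  67  86 102 101 100  98  98 100  98  97 102 104 108 102
  86  88  85  84  82  82  82  82  84  82  85  84  84  85  84  86]
[157 156 153 150 148 153 155 154 154 150 149 174 174 171 171 170 170 171 169 168 170 170 155  88  81  83  86  84  85  83  82  85  83  85  83  83  83
  84  84  82  84  84  84  83  83  83  82  83  83  83  81  83  83  84  80  85  83  83  80  74  79  87 100 101  99  99  98  97  99  99 101 103 105 106
 107 103  86  83  82  82  81  83  81  83  85  84  82  86  86  86]
0 [318.4 247.9] [318.2 200.1]
0.1 [318.4 252. ] [318.2 201.2]
0.2 [318.3 254.8] [318.2 201.1]
0.3 [318.3 256.1] [318.1 199.9]
```

Image geometry of the pads and lack of contact suggest the fingertips sit ~25 mm higher than I assumed; the flag is at ≈0.1–0.2 rad. Press further, feeling for force.

Converted, 47 mm / 800 = 0.0588, 45 mm / 800 = 0.0563.

>>> {"name": "send_rows", "arguments": {"rows": "0 0 0 0.025 0 0.0375 -1;0 0 0 0.025 0 0.05 -1;0 0 0 0.025 0 0.0538 -1;0 0 0 0.025 0 0.0563 -1;0 0 0 0.025 0 0.0588 -1;0 0 0 0.025 0 0.0588 -1"}}

```text
time: 11.2
eef_pos: [0.5582, -0.0632, 0.0993]
tcp_rot: [0.998, 0.068, 0.0, 0.0]
contact_force: [-1.4, -0.4, 1.3]
opening: -0.0
finger_force: 0.8
```

>>> {"name": "send_rows", "arguments": {"rows": "0 0 0 0 0 0.0025 -1;0 0 0 0 0 0.005 -1;0 0 0 0 0 0.0075 -1;0 0 0 0 0 0.0075 -1"}}

```text
time: 11.7
eef_pos: [0.5582, -0.0631, 0.0926]
tcp_rot: [0.998, 0.068, 0.0, 0.0]
contact_force: [-1.4, -0.8, 0.9]
opening: -0.001
finger_force: 0.5
```

```bash
python3 - <<'E'
from h import *
p=ctrl.read_camera("wrist");save(p,"w7.png")
t=ctrl.read_camera("scene");save(t,"s7.png")
a=p["color"][80:380,200:440,::-1];b=t["color"][225:315,240:312,::-1]
cv2.imwrite("pics/c7.png",np.hstack([cv2.resize(a,(400,500),interpolation=2),cv2.resize(b,(400,500),interpolation=2)]))
E
```

```text
(no output)
```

View pics/c7.png

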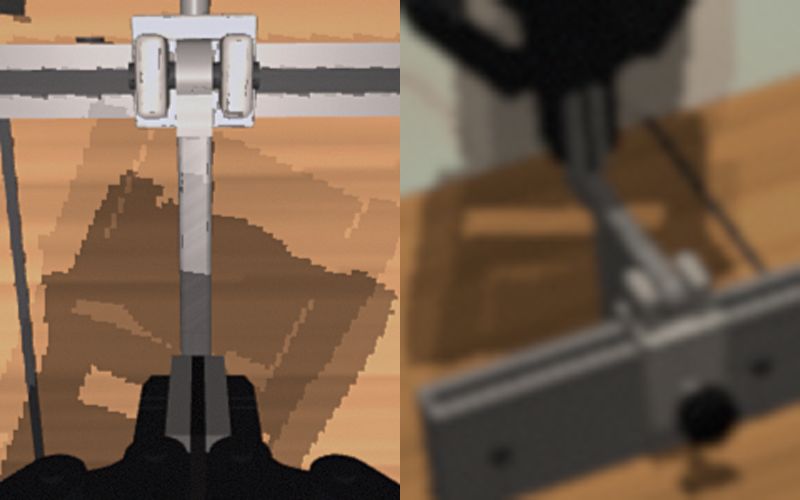

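The closed fingertips sit on the tab (≈(197,355) in the crop) and push the flag; keep lowering until the hard stop.

Converted, 5 mm / 800 = 0.0063, 4 mm / 800 = 0.005.

>>> {"name": "send_rows", "arguments": {"rows": "0 0 0 0 0 0.0025 -1;0 0 0 0 0 0.005 -1;0 0 0 0 0 0.0063 -1;0 0 0 0 0 0.0063 -1"}}

```text
time: 12.3
eef_pos: [0.5584, -0.0631, 0.0922]
tcp_rot: [0.998, 0.069, -0.001, -0.0]
contact_force: [-10.6, 1.8, 21.1]
opening: -0.004
finger_force: 10.7
```

Converted, -52 mm / 800 = -0.065, -40 mm / 800 = -0.05.

>>> {"name": "send_rows", "arguments": {"rows": "0 0 0 0 0 0 -1;0 0 0 0 0 -0.05 -1;0 0 0 -0.025 0 -0.065 -1;0 0 0 -0.025 0 -0.065 -1;0 0 0 -0.025 0 -0.065 -1"}}

```text
time: 12.92
eef_pos: [0.5382, -0.0656, 0.1389]
tcp_rot: [0.998, 0.068, -0.0, -0.0]
contact_force: [0.4, 0.1, -0.6]
opening: 0.002
finger_force: 0.0
```

```bash
python3 - <<'E'
from h import *
np.set_printoptions(precision=1,suppress=True,linewidth=150)
p=ctrl.read_camera("wrist");save(p,"w8.png")
np.save("cam_w8.npy",{k:p[k] for k in("fx","fy","cx","cy","extrinsics")},allow_pickle=True)
x,r=tcp();print(w2b(x),ctrl.get_state()["contact_force"])
g=cv2.cvtColor(p["color"],cv2.COLOR_RGB2GRAY)
for c in(317,320,323):print(g[190:265:1,c])
for a in(0,.1,.2,.3):print(a,proj(p,flag(a,90,-6,-109.2)),proj(p,flag(a,62,-6,-109.2)))
E
```

```text
[ -31.4 -109.   138.7] [0.  0.  0.1]
[157 160 161 156 157 157 152 151 151 153 153 151 149 147 146 146 138 150 152 152 150 152 151 151 154 141  83  77  80  81  81  83  81  82  82  82  82
  81  81  82  83  82  82  81  83  82  82  82  81  82  81  83  82  80  82  81  82  80  81  82  84  80  72  75  78  79  79  81  87 101 102 103 100 101
  98]
[156 155 154 154 152 151 149 150 153 151 147 145 144 144 146 142 137 155 154 155 155 154 154 155 156 143  85  79  81  81  82  82  84  82  82  83  82
  80  81  81  81  83  82  80  82  80  82  81  81  81  80  82  81  81  82  83  80  83  81  84  82  81  71  76  80  80  81  81  80  87 102 103 100 100
  99]
[146 145 141 141 140 143 144 142 138 138 138 136 131 134 135 137 135 151 147 148 147 149 147 147 149 150 134  84  78  81  82  80  80  80  80  80  80
  81  80  81  80  81  80  81  80  80  80  80  82  79  80  82  81  81  83  79  78  80  81  81  81  79  76  78  79  78  82  81  82  88 101 102 100  99
 100]
0 [318.5 251.5] [318.3 202.5]
0.1 [318.5 256. ] [318.3 203.7]
0.2 [318.5 259.1] [318.3 203.8]
0.3 [318.4 260.6] [318.3 202.5]
```

Converted, -211 mm / 800 = -0.2638, -195 mm / 800 = -0.2438.

>>> {"name": "send_rows", "arguments": {"rows": "0 0 0 -0.05 -0.025 -0.025 0.4;0 0 0 -0.0863 -0.1 -0.025 0.4;0 0 0 -0.0863 -0.175 -0.025 0.4;0 0 0 -0.0863 -0.2438 -0.025 0.4;0 0 0 -0.0863 -0.2638 -0.025 0.4;0 0 0 -0.0863 -0.2638 0.0375 0.4;0 0 0 -0.0863 -0.2638 0.0825 0.4;0 0 0 -0.0863 -0.2638 0.0825 0.4"}}

```text
time: 13.98
eef_pos: [0.4385, 0.1333, 0.0703]
tcp_rot: [0.998, 0.068, -0.004, 0.0]
contact_force: [0.4, -0.8, -0.4]
opening: 0.703
finger_force: 0.0
```

```bash
python3 - <<'E'
from h import *
np.set_printoptions(precision=1,suppress=True,linewidth=150)
s=ctrl.get_state();print(s["time"],w2b(s["eef_pos"]),s["opening"],s["contact_force"])
p=ctrl.read_camera("wrist");save(p,"w9.png")
np.save("cam_w9.npy",{k:p[k] for k in("fx","fy","cx","cy","extrinsics")},allow_pickle=True)
hsv=cv2.cvtColor(p["color"],cv2.COLOR_RGB2HSV)
m=cv2.inRange(hsv,(24,60,60),(40,255,255));cnt=max(cv2.findContours(m,0,1)[0],key=cv2.contourArea)
for c in cv2.approxPolyDP(cnt,5,True)[:,0]:print(c,w2b(atz(p,c,.073)),w2b(atz(p,c,.025)))
E
```

```text
13.975 [-102.4  101.8   70.3] 0.703079095860809 [ 0.4 -0.8 -0.4]
[93  0] [ 15.2 177.   73. ] [ 26.2 202.3  25. ]
[127 163] [-39.2 175.3  73. ] [-46.4 200.   25. ]
[515 149] [-34.4  26.5  73. ] [-40.1   1.6  25. ]
[536   0] [14.6 28.1 73. ] [25.4  3.7 25. ]
```

View pics/w9.png

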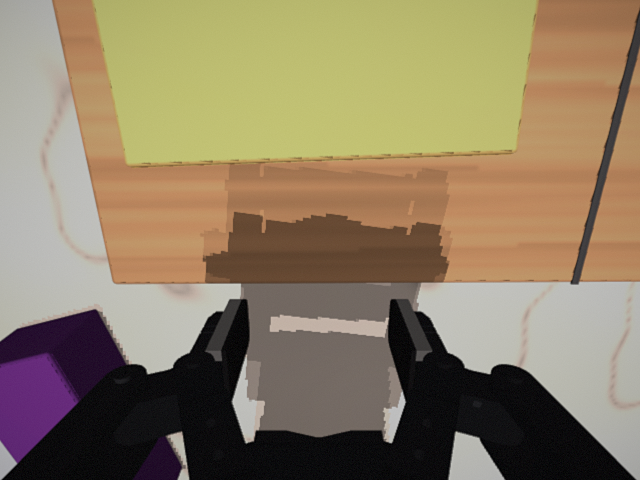

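The view shows the cheese's near edge from (127,163) to (515,149), purple look-alike left of the fingers, fingers clear of everything. Lowering carefully with force checks.

Converted, 21 mm / 800 = 0.0263, 18 mm / 800 = 0.0225.

>>> {"name": "send_rows", "arguments": {"rows": "0 0 0 0 0 0.01 0.4;0 0 0 0 0 0.0175 0.4;0 0 0 0 0 0.0225 0.4;0 0 0 0 0 0.0263 0.4;0 0 0 0 0 0.0263 0.4"}}

```text
time: 14.65
eef_pos: [0.4411, 0.1338, 0.0527]
tcp_rot: [0.998, 0.068, -0.0, -0.0]
contact_force: [0.3, 0.2, 0.2]
opening: 0.706
finger_force: 0.0
```

Converted, 11 mm / 800 = 0.0138, 8 mm / 800 = 0.01.

>>> {"name": "send_rows", "arguments": {"rows": "0 0 0 0 0 0.005 0.4;0 0 0 0 0 0.01 0.4;0 0 0 0 0 0.0138 0.4;0 0 0 0 0 0.0138 0.4"}}

```text
time: 15.15
eef_pos: [0.4409, 0.1338, 0.0414]
tcp_rot: [0.998, 0.068, -0.0, 0.0]
contact_force: [-0.2, 0.9, -1.7]
opening: 0.701
finger_force: 0.0
```

```bash
python3 - <<'E'
from h import *
np.set_printoptions(precision=1,suppress=True,linewidth=150)
s=ctrl.get_state();print(s["time"],w2b(s["eef_pos"]),s["opening"],s["contact_force"])
p=ctrl.read_camera("scene");save(p,"s9.png")
# shadow/finger visibility: fingertip px candidates
for nz in(22-9,-12):
  for sy in(-30,30):
    print(nz,sy,proj(p,b2w(-100+11,102+sy,s["eef_pos"][2]*1000-nz)))
im=p["color"]; print(cv2.cvtColor(im,cv2.COLOR_RGB2GRAY)[190:250:2,330:390:3])
E
```

```text
15.15 [-99.9 102.   41.4] 0.7011865666681271 [-0.2  0.9 -1.7]
13 -30 [335.3 235.6]
13 30 [358.1 228.6]
-12 -30 [335.2 226.7]
-12 30 [358.2 219.7]
[[ 59  58  58  58  59  59  59  61  61  61  63  57  53  48  60  71  69  68  67  65]
 [ 61  59  58  59  59  59  60  61  61  63  64  60  58  53  54  62  70  70  68  66]
 [ 68  58  59  60  60  59  60  61  61  62  65  64  62  58  58  54  58  68  70  67]
 [ 61  59  59  59  60  59  59  60  61  62  64  64  64  64  63  59  55  56  65  69]
 [ 58  73  61  59  60  62  68  77  62  61  62  63  64  66  69  65  61  56  54  64]
 [ 55  80  68  60  72 111 136 137  76  62  62  62  65  66  68  70  66  62  57  54]
 [ 53  57  59  74 136 153 154 154 106  62  63  65  74  67  69  71  71  67  64  58]
 [ 52  55  58 110 155 156 156 151  90  62  62 101 136  96  70  70  70  71  68  65]
 [ 51  53  64 139 156 155 156 151  75  62  65 138 155 147 108  73  71  73  72  69]
 [ 49  52 111 156 157 155 156 152  75  64  73 148 154 155 150 112  76  71  71  74]
 [ 50  54 128 146 156 156 156 152  75  64  74 148 155 155 154 153 124  81  73  74]
 [ 48  58  99 103 135 157 156 152  75  64
[... 836 characters left out ...]
45 145 146 146 146 147 147 148 148]
 [ 70  71  76  98 126 142 145 145 144 144 143 144 144 144 146 146 147 147 147 149]
 [ 75  97 127 143 146 146 145 145 145 144 144 145 144 145 146 147 147 147 148 141]
 [129 146 149 148 147 146 145 145 144 145 144 145 144 145 146 145 146 140 120  91]
 [147 150 149 148 147 146 145 146 144 145 144 144 144 145 144 139 120  94  77  75]
 [115 149 149 149 147 146 146 145 145 144 144 144 144 139 122  96  79  76  75  74]
 [ 75 132 150 148 148 147 146 145 145 144 143 141 124  97  80  79  78  77  75  75]
 [ 69  96 146 148 148 147 147 145 145 142 126 100  82  79  80  78  78  77  78  86]
 [ 68  71 120 148 148 148 147 142 126 100  82  78  79  79  79  79  81  87 104 118]]
```

Scene view confirms tip ends ≈12 mm above the TCP height (row 220). Lower to tip ≈39 mm and advance.

Converted, 58 mm / 800 = 0.0725, 54 mm / 800 = 0.0675.

>>> {"name": "send_rows", "arguments": {"rows": "0 0 0 0 0 0.0088 0.4;0 0 0 0 0 0.0175 0.4;0 0 0 0.025 0 0.0175 0.4;0 0 0 0.05 0 0.0175 0.4;0 0 0 0.0575 0 0.0175 0.4;0 0 0 0.0625 0 0.0175 0.4;0 0 0 0.0675 0 0.0175 0.4;0 0 0 0.0725 0 0.0175 0.4"}}

```text
time: 16.2
eef_pos: [0.4976, 0.1417, 0.0273]
tcp_rot: [0.998, 0.068, -0.001, 0.0]
contact_force: [-2.1, -0.3, -0.3]
opening: 0.701
finger_force: 1.0
```

Converted, 22 mm / 800 = 0.0275, 20 mm / 800 = 0.025.

>>> {"name": "send_rows", "arguments": {"rows": "0 0 0 0.005 0 0 0.4;0 0 0 0.01 0 0 0.4;0 0 0 0.015 0 0 0.4;0 0 0 0.02 0 0 0.4;0 0 0 0.025 0 0 0.4;0 0 0 0.0275 0 0 0.4;0 0 0 0.0275 0 0 0.4"}}

```text
time: 17.08
eef_pos: [0.521, 0.1447, 0.028]
tcp_rot: [0.998, 0.068, 0.001, -0.0]
contact_force: [0.3, -0.0, -0.6]
opening: 0.699
finger_force: 0.4
```

Converted, 5 mm / 800 = 0.0063, 4 mm / 800 = 0.005.

>>> {"name": "send_rows", "arguments": {"rows": "0 0 0 0.0025 0 0 0.4;0 0 0 0.005 0 0 0.4;0 0 0 0.0063 0 0 0.4;0 0 0 0.0063 0 0 0.4"}}

```text
time: 17.58
eef_pos: [0.5244, 0.1452, 0.0278]
tcp_rot: [0.998, 0.069, -0.002, 0.0]
contact_force: [-5.5, -1.1, 5.1]
opening: 0.7
finger_force: 3.1
```

```bash
cat > ch.py <<'E'
from h import *
np.set_printoptions(precision=1,suppress=True,linewidth=150)
s=ctrl.get_state();print(s["time"],w2b(s["eef_pos"]),s["contact_force"])
for n in("wrist","top"):
    p=ctrl.read_camera(n);save(p,"last_%s.png"%n)
    hsv=cv2.cvtColor(p["color"],cv2.COLOR_RGB2HSV)
    m=cv2.inRange(hsv,(24,60,130 if n=="top" else 60),(40,255,255))
    if n=="top": m[:170]=0;m[280:]=0;m[:,:230]=0;m[:,430:]=0
    cnt=max(cv2.findContours(m,0,1)[0],key=cv2.contourArea)
    for c in cv2.approxPolyDP(cnt,5,True)[:,0]:print(n,c,w2b(atz(p,c,.073)))
E
python3 ch.py
```

```text
17.575 [-15.6 101.7  27.8] [-5.5 -1.1  5.1]
wrist [ 49 169] [ 52.  175.2  73. ]
wrist [ 93 346] [ -5.5 175.   73. ]
wrist [111 346] [ -5.5 169.1  73. ]
wrist [118 334] [ -1. 166.  73.]
wrist [155 343] [ -4.4 154.6  73. ]
wrist [148 332] [ -0.2 156.2  73. ]
wrist [154 221] [ 37.  148.7  73. ]
wrist [201 227] [ 35.2 135.4  73. ]
wrist [203 241] [ 30.9 135.2  73. ]
wrist [221 236] [ 32.4 129.8  73. ]
wrist [277 244] [ 29.9 113.6  73. ]
wrist [279 237] [ 32.1 112.9  73. ]
wrist [438 252] [27.2 66.  73. ]
wrist [441 245] [29.5 65.4 73. ]
wrist [471 249] [28.2 56.4 73. ]
wrist [477 257] [25.6 54.3 73. ]
wrist [491 239] [31.3 51.  73. ]
wrist [533 244] [29.7 38.4 73. ]
wrist [538 280] [18.  34.6 73. ]
wrist [524 333] [-0.9 35.5 73. ]
wrist [549 346] [-5.8 26.4 73. ]
wrist [594 170] [51.4 25.8 73. ]
top [316 238] [-1.9 28.5 73. ]
top [311 212] [55.4 30.5 73. ]
top [248 222] [ 55.6 168.7  73. ]
top [300 216] [50.6 55.3 73. ]
top [305 232] [14.6 49.9 73. ]
```

Converted, -105 mm / 800 = -0.1313, -75 mm / 800 = -0.0938.

>>> {"name": "send_rows", "arguments": {"rows": "0 0 0 -0.015 0 0 0.4;0 0 0 -0.0313 0 -0.0188 0;0 0 0 -0.0313 0 -0.0875 -1;0 0 0 0.0125 -0.075 -0.0938 -1;0 0 0 0.0475 -0.1313 -0.0938 -1;0 0 0 0.0475 -0.1313 -0.0938 -1;0 0 0 0.0475 -0.1313 -0.05 -1;0 0 0 0.0475 -0.1313 -0.05 -1"}}

```text
time: 18.68
eef_pos: [0.5459, 0.2534, 0.0646]
tcp_rot: [0.998, 0.068, -0.003, 0.001]
contact_force: [1.0, 0.3, -0.1]
opening: 0.003
finger_force: 0.0
```

Converted, 29 mm / 800 = 0.0363, 20 mm / 800 = 0.025.

>>> {"name": "send_rows", "arguments": {"rows": "0 0 0 0 0 0.0125 -1;0 0 0 0 0 0.025 -1;0 0 0 0 0 0.0363 -1;0 0 0 0 0 0.0363 -1;0 0 0 0 0.0075 0.0363 -1;0 0 0 0 0.015 0.0363 -1;0 0 0 0 0.02 0.0363 -1;0 0 0 0 0.025 0.0363 -1"}}

```text
time: 19.68
eef_pos: [0.5517, 0.235, 0.0392]
tcp_rot: [0.998, 0.068, 0.0, -0.001]
contact_force: [-0.2, 1.2, 0.1]
opening: -0.002
finger_force: 1.3
```

Converted, 48 mm / 800 = 0.06, 42 mm / 800 = 0.0525.

>>> {"name": "send_rows", "arguments": {"rows": "0 0 0 0 0.0075 0 -1;0 0 0 0 0.015 0 -1;0 0 0 0 0.0225 0 -1;0 0 0 0 0.03 0 -1;0 0 0 0 0.0375 0 -1;0 0 0 0.0013 0.045 0 -1;0 0 0 0.0013 0.0525 0 -1;0 0 0 0.0013 0.06 0 -1"}}

```text
time: 20.68
eef_pos: [0.5588, 0.1871, 0.0387]
tcp_rot: [0.998, 0.068, -0.0, -0.0]
contact_force: [-2.1, 4.2, 2.9]
opening: 0.0
finger_force: 2.2
```

```bash
python3 ch.py
```

```text
20.675 [ 24.2 138.3  38.7] [-2.1  4.2  2.9]
wrist [639 282] [51.5 29.9 73. ]
wrist [510 282] [51.6 73.4 73. ]
wrist [490 401] [ 1.1 72.6 73. ]
wrist [513 415] [-5.7 62.6 73. ]
wrist [639 414] [-5.4 13.8 73. ]
top [336 208] [ 55.4 -24.2  73. ]
top [291 215] [55.9 74.2 73. ]
top [296 240] [ 0.6 71.7 73. ]
top [340 234] [ -1.5 -23.9  73. ]
```

Converted, 50 mm / 800 = 0.0625, 47 mm / 800 = 0.0588.

>>> {"name": "send_rows", "arguments": {"rows": "0 0 0 0 0.0075 0 -1;0 0 0 0 0.0163 0 -1;0 0 0 0 0.025 0 -1;0 0 0 0 0.0338 0 -1;0 0 0 0 0.0425 0 -1;0 0 0 0 0.0513 0 -1;0 0 0 0 0.0588 0 -1;0 0 0 0 0.0625 0 -1"}}

```text
time: 21.78
eef_pos: [0.5658, 0.1374, 0.0387]
tcp_rot: [0.998, 0.068, -0.0, 0.0]
contact_force: [0.2, 1.4, -1.9]
opening: -0.002
finger_force: 0.8
```

Converted, 20 mm / 800 = 0.025, 19 mm / 800 = 0.0238.

>>> {"name": "send_rows", "arguments": {"rows": "0 0 0 0 0.005 0 -1;0 0 0 0 0.01 0 -1;0 0 0 0 0.0138 0 -1;0 0 0 0 0.0175 0 -1;0 0 0 0 0.02 0 -1;0 0 0 0 0.0225 0 -1;0 0 0 0 0.0238 0 -1;0 0 0 0 0.025 0 -1"}}

```text
time: 22.78
eef_pos: [0.5686, 0.118, 0.0388]
tcp_rot: [0.998, 0.068, -0.0, -0.0]
contact_force: [-0.7, 2.4, -1.6]
opening: 0.001
finger_force: 0.8
```

```bash
python3 ch.py
```

```text
22.775 [24.3 68.5 38.8] [-0.7  2.4 -1.6]
wrist [520 281] [51.9  0.2 73. ]
wrist [507 313] [39.6  2.6 73. ]
wrist [511 331] [32.3 -0.  73. ]
wrist [486 399] [ 2.   4.4 73. ]
wrist [513 415] [-5.8 -7.2 73. ]
wrist [639 415] [ -5.9 -56.2  73. ]
wrist [639 281] [ 51.8 -39.9  73. ]
top [368 204] [ 53.  -93.7  73. ]
top [321 211] [54.2  8.8 73. ]
top [326 236] [-1.1  6.6 73. ]
top [372 229] [ -1.7 -93.4  73. ]
```

>>> {"name": "send_rows", "arguments": {"rows": "0 0 0 0 0.0025 0 -1;0 0 0 0 0.005 0 -1;0 0 0 0 0.0063 0 -1;0 0 0 0 0.0075 0 -1;0 0 0 0 0.0075 0 -1"}}

```text
time: 23.5
eef_pos: [0.5694, 0.1119, 0.0389]
tcp_rot: [0.998, 0.068, 0.0, 0.0]
contact_force: [-0.0, 0.8, -1.2]
opening: -0.001
finger_force: 0.5
```

>>> {"name": "send_rows", "arguments": {"rows": "0 0 0 0 0.0006 0 -1;0 0 0 0 0.0013 0 -1;0 0 0 0 0.0013 0 -1"}}

```text
time: 23.88
eef_pos: [0.5695, 0.1111, 0.0388]
tcp_rot: [0.998, 0.068, 0.0, -0.0]
contact_force: [0.6, 1.9, -0.5]
opening: -0.002
finger_force: 0.8
```

Converted, 1 mm / 800 = 0.0013, 0.5 mm / 800 = 0.0006.

>>> {"name": "send_rows", "arguments": {"rows": "0 0 0 0 0.0006 0 -1;0 0 0 0 0.0013 0 -1;0 0 0 0 0.0013 0 -1"}}

```text
time: 24.25
eef_pos: [0.5697, 0.11, 0.0388]
tcp_rot: [0.998, 0.068, -0.0, 0.0]
contact_force: [-0.3, 1.8, -0.6]
opening: -0.0
finger_force: 0.8
```

Converted, 1 mm / 800 = 0.0013, 0.5 mm / 800 = 0.0006.

>>> {"name": "send_rows", "arguments": {"rows": "0 0 0 0 0.0006 0 -1;0 0 0 0 0.0013 0 -1;0 0 0 0 0.0013 0 -1"}}

```text
time: 24.62
eef_pos: [0.5698, 0.109, 0.0388]
tcp_rot: [0.998, 0.068, 0.0, 0.0]
contact_force: [-1.6, 0.8, -0.5]
opening: 0.006
finger_force: 0.8
```

Converted, 0.5 mm / 800 = 0.0006.

>>> {"name": "send_rows", "arguments": {"rows": "0 0 0 0 0.0006 0 -1;0 0 0 0 0.0006 0 -1;0 0 0 0 0.0006 0 -1"}}

```text
time: 25.0
eef_pos: [0.5699, 0.1087, 0.0388]
tcp_rot: [0.998, 0.068, 0.0, -0.0]
contact_force: [0.2, 1.5, 0.3]
opening: -0.003
finger_force: 1.2
```

Converted, 1 mm / 800 = 0.0013, 0.5 mm / 800 = 0.0006.

>>> {"name": "send_rows", "arguments": {"rows": "0 0 0 0 0.0006 0 -1;0 0 0 0 0.0013 0 -1;0 0 0 0 0.0013 0 -1"}}

```text
time: 25.38
eef_pos: [0.5698, 0.1086, 0.0388]
tcp_rot: [0.998, 0.068, -0.0, -0.001]
contact_force: [-0.5, 5.8, -0.1]
opening: -0.0
finger_force: 3.0
```

Converted, 0.5 mm / 800 = 0.0006.

>>> {"name": "send_rows", "arguments": {"rows": "0 0 0 0 0.0006 0 -1;0 0 0 0 0.0006 0 -1;0 0 0 0 0.0006 0 -1"}}

```text
time: 25.75
eef_pos: [0.5697, 0.1085, 0.0389]
tcp_rot: [0.998, 0.068, -0.0, -0.001]
contact_force: [-0.4, 7.7, -0.1]
opening: -0.001
finger_force: 3.7
```

Converted, 0.6 mm / 800 = 0.0008, 0.3 mm / 800 = 0.0004.

>>> {"name": "send_rows", "arguments": {"rows": "0 0 0 0 0.0004 0 -1;0 0 0 0 0.0008 0 -1;0 0 0 0 0.0008 0 -1;0 0 0 0 0.0008 0 -1;0 0 0 0 0.0008 0 -1;0 0 0 0 0.0008 0 -1"}}

```text
time: 26.5
eef_pos: [0.5696, 0.1085, 0.0389]
tcp_rot: [0.998, 0.068, -0.0, -0.002]
contact_force: [-0.7, 9.4, 0.7]
opening: -0.003
finger_force: 4.6
```

```bash
python3 ch.py
```

```text
26.5 [24.  59.  38.9] [-0.7  9.4  0.7]
wrist [526 281] [ 51.7 -11.4  73. ]
wrist [491 402] [ 0.4 -7.3 73. ]
wrist [514 416] [ -6.4 -17.2  73. ]
wrist [639 415] [ -5.9 -65.4  73. ]
wrist [639 282] [ 51.3 -49.4  73. ]
top [372 204] [  51.7 -102.2   73. ]
top [328 209] [56.  -6.8 73. ]
top [332 235] [-1.  -6.5 73. ]
top [375 229] [ -2.7 -99.8  73. ]
```

Converted, 0.4 mm / 800 = 0.0005.

>>> {"name": "send_rows", "arguments": {"rows": "0 0 0 0 0.0005 0 -1;0 0 0 0 0.0005 0 -1;0 0 0 0 0.0005 0 -1;0 0 0 0 0.0005 0 -1;0 0 0 0 0.0005 0 -1"}}

```text
time: 27.22
eef_pos: [0.5696, 0.1085, 0.0389]
tcp_rot: [0.998, 0.068, -0.0, -0.002]
contact_force: [-1.1, 10.3, 1.9]
opening: 0.004
finger_force: 5.2
```

Converted, -79 mm / 800 = -0.0988, -75 mm / 800 = -0.0938.

>>> {"name": "send_rows", "arguments": {"rows": "0 0 0 0 -0.0063 0 -1;0 0 0 0 -0.0188 0 -1;0 0 0 0 -0.0188 -0.075 -1;0 0 0 -0.05 0.025 -0.0938 0;0 0 0 -0.0988 0.0938 -0.0938 0.4;0 0 0 -0.0988 0.0988 -0.0938 0.4;0 0 0 -0.0988 0.0988 -0.025 0.4;0 0 0 -0.0988 0.0988 -0.025 0.4"}}

```text
time: 28.22
eef_pos: [0.4992, 0.0178, 0.055]
tcp_rot: [0.998, 0.068, -0.005, -0.001]
contact_force: [-0.1, -0.2, -0.7]
opening: 0.704
finger_force: 0.0
```

```bash
python3 ch.py
```

```text
28.225 [-58.3 -21.1  55. ] [-0.1 -0.2 -0.7]
wrist [593   9] [  52.8 -104.4   73. ]
wrist [101  12] [52.6 44.3 73. ]
wrist [133 196] [-4.5 44.5 73. ]
wrist [201 196] [-4.5 20.3 73. ]
wrist [220 159] [ 8.4 12.3 73. ]
wrist [258 170] [ 4.6 -0.5 73. ]
wrist [258 196] [-4.6 -0.  73. ]
wrist [265 182] [ 0.4 -2.8 73. ]
wrist [314 196] [ -4.7 -19.9  73. ]
wrist [553 195] [  -4.5 -104.4   73. ]
top [372 204] [  51.7 -102.2   73. ]
top [309 212] [56.1 34.7 73. ]
top [309 239] [-1.7 43.7 73. ]
top [316 225] [25.9 24.1 73. ]
top [375 229] [ -2.7 -99.8  73. ]
```

Converted, 36 mm / 800 = 0.045, 35 mm / 800 = 0.0438.

>>> {"name": "send_rows", "arguments": {"rows": "0 0 0 0 0 0.0188 0.4;0 0 0 0 0 0.0325 0.4;0 0 0 0.0188 0 0.0325 0.4;0 0 0 0.035 0 0.0325 0.4;0 0 0 0.0413 0 0.0325 0.4;0 0 0 0.0438 0 0.0325 0.4;0 0 0 0.045 0 0.0325 0.4;0 0 0 0.045 0 0.0325 0.4"}}

```text
time: 29.32
eef_pos: [0.5381, 0.022, 0.0328]
tcp_rot: [0.998, 0.068, -0.0, -0.0]
contact_force: [0.5, 0.1, 0.9]
opening: 0.702
finger_force: 0.0
```

```bash
python3 -c "
from h import *
s=ctrl.get_state();print(w2b(s['eef_pos']),s['contact_force'])"
```

```text
[-19.19495382 -22.25067047  32.78400514] [0.51694483 0.1274114  0.92599996]
```

Converted, 3.5 mm / 800 = 0.0044, 3 mm / 800 = 0.0038.

>>> {"name": "send_rows", "arguments": {"rows": "0 0 0 0.0013 0 0 0.4;0 0 0 0.0025 0 0 0.4;0 0 0 0.0038 0 0 0.4;0 0 0 0.0044 0 0 0.4;0 0 0 0.0044 0 0 0.4"}}

```text
time: 29.95
eef_pos: [0.5415, 0.0225, 0.0327]
tcp_rot: [0.998, 0.068, -0.0, -0.0]
contact_force: [-1.2, -0.7, 0.9]
opening: 0.701
finger_force: 0.8
```

Converted, 1.3 mm / 800 = 0.0016, 1 mm / 800 = 0.0013.

>>> {"name": "send_rows", "arguments": {"rows": "0 0 0 0.0006 0 0 0.4;0 0 0 0.0013 0 0 0.4;0 0 0 0.0016 0 0 0.4;0 0 0 0.0016 0 0 0.4"}}

```text
time: 30.45
eef_pos: [0.5419, 0.0228, 0.0326]
tcp_rot: [0.998, 0.068, -0.002, -0.0]
contact_force: [-4.7, -0.9, 4.7]
opening: 0.702
finger_force: 2.9
```

Converted, -90 mm / 800 = -0.1125, -40 mm / 800 = -0.05.

>>> {"name": "send_rows", "arguments": {"rows": "0 0 0 -0.01 0 0 0.4;0 0 0 -0.0313 0 0 0.4;0 0 0 -0.0438 0 -0.05 0.4;0 0 0 -0.05 0 -0.1125 0.4;0 0 0 -0.05 0.0375 -0.1125 0.4;0 0 0 -0.05 0.0375 -0.1125 0.4"}}

```text
time: 31.2
eef_pos: [0.5086, -0.0137, 0.124]
tcp_rot: [0.998, 0.067, 0.002, 0.001]
contact_force: [-0.4, -0.2, -0.4]
opening: 0.703
finger_force: 0.0
```

```bash
python3 ch.py; python3 - <<'E'
from h import *
np.set_printoptions(precision=1,suppress=True,linewidth=150)
p=ctrl.read_camera("wrist")
for a in(0,.1,.2):print(a,proj(p,flag(a,90,-6,-109.2)),proj(p,flag(a,64,-6,-109.2)))
g=cv2.cvtColor(p["color"],cv2.COLOR_RGB2GRAY);u,v=proj(p,flag(0,90,-6,-109.2)).round().astype(int)
w=proj(p,flag(0,64,-6,-109.2)).round().astype(int)[1]
print(u,v,g[v-12:v+12,u],g[w-12:w+12,u])
E
```

```text
31.2 [-53.4 -53.6 124. ] [-0.4 -0.2 -0.4]
wrist [419  58] [  52.3 -103.3   73. ]
wrist [116  58] [53.1 44.2 73. ]
wrist [135 175] [-3.9 44.5 73. ]
wrist [410 175] [  -4.8 -103.2   73. ]
top [372 204] [  51.7 -102.2   73. ]
top [306 213] [55.  41.5 73. ]
top [309 239] [-1.7 43.7 73. ]
top [328 236] [-1.7  2.3 73. ]
top [335 216] [ 38.6 -19.4  73. ]
top [376 226] [   3.3 -102.9   73. ]
0 [434.1 219.9] [439.6 166.8]
0.1 [439.9 223.3] [444.1 166.9]
0.2 [446.5 225. ] [449.1 165.5]
434 220 [157 156 157 155 155 157 158 156 156 158 160 154 133 142 163 162 160 159 158 153 150 145 148 148] [136 141 141 139 128 131 135 146 150 151 149 146 168 175 176 178 178 181 185 186 187 188 189 186]
```

```bash
python3 -c "
from plant import ctrl
print(ctrl.sign_off())"
```

```text
the job is handed in; nothing more can be done
None
```

I handed the job in at about 31 s: the flag is down on its hard stop, the cheese is flush against the fence and was pressed against the flag with about 10 N at the gripper, and the arm was clear; the hand-in returned no verdict.

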